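# Creep the hotplate back into its sill recess

## Robot

A 7-joint arm with a two-finger parallel gripper is mounted at the origin on the work surface. World frame = base frame: x ahead of the robot, y to its left, z up, the work surface at z = 0. Lengths are in m, angles in rad, forces in N, time in s.
With the tool pointing down it reaches from about 0.35 to 0.775 m from the base axis. Payload 3.1 kg.
Tool frame: the origin (TCP) lies at the very end of the fingers, on their centre line; the grasp point (between the pads) lies 19 mm behind it (arm.hold_point_z is the distance from the TCP to the grasp point, in m); z points along the fingers, y is the line along which they close (so a half turn about z gives the same grasp; the last joint's range is limited). The gripper opens to 85 mm and grips with 20 to 120 N. Pads are 22 mm wide; open, the fingers measure 114 mm over their backs; the gripper's body (76 mm by 85 mm) begins 54 mm behind the grasp point. The pads swing forward as they close: fully open they stand 13 mm farther back than shut.
Start: joints at [-1.23, 0.311, 0.014, 1.512, -0.004, 1.319, -0.027], TCP at [0.205, 0.51, 0.231] pointing down, gripper open.
Joint ranges: [-2.7, 2.7], [-0.3, 1.91], [-1.27, 1.3], [0.12, 2.57], [-1.44, 4.58], [0.2, 2.03], [-3.05, 3.05]. Speed limits (rad/s): [2.79, 2.79, 3.14, 3.14, 3.14, 3.14, 3.14].

## Interface

Orientations are given as a unit quaternion [x, y, z, w].
In Python, from rig import readout, read_camera, arm gives the robot as it stands.
- The arm moves only by the tool play_rows, never from a script. Its argument "increments" is one flat list of numbers, 5 for each row, row after row: the shift along the tool's x, y, z normalised to -1 to 1, where 1 is 0.15 m, then the turn about the tool's z normalised to -1 to 1, where 1 is pi/4 rad, then the closure, from 0 (fully open) to 1 (shut). A call has 1 to 20 rows; each row shifts and turns the commanded pose from where the row before left it, along the tool's axes as they then stand; what a row does not reach is not made up. A row lasts 1/8 s, in which the tool goes at most 62.5 mm and 10.7 degrees, less where a joint would pass 70% of its speed; a pose out of reach is approached as far as the arm can. A call with a number of a shift or a turn outside -1 to 1 is refused whole. A call with a gripper value outside its range is refused whole. The fingers move at their own pace and stop on an object; the grip force is fixed at half the most. Time passes only in rows, so rows that do not move let the fingers close. It gives the time, the measured TCP pose, the force, the opening and the grip force at its end, in the units of the state.
- readout.state(): the state, without advancing time (a new reading comes with each control period).
- read_camera(name): name is "scene" or "side" or "wrist"; returns a dict with "image" (420x560x3 uint8, blue, green, red), "fx", "fy", "cx", "cy" (pixels), "distortion" ([k1, k2, p1, p2, k3] as OpenCV has them; the pictures are not rectified), "origin" and "attitude" of the camera in the world; the wrist camera has in their place "mount" (4x4, takes a point from camera to tool coordinates, whose origin is the TCP and whose axes are the flange's). Camera axes: x right, y up, looking along -z (the intrinsics and any distortion apply to the point x, -y, -z); pixel columns grow to the right and rows downward; lengths in m; the calibration is good to about 2 mm. A picture is of the moment at which its call begins: read the wrist's pose just before it. There is no depth.
- arm.sign_off(): hands the job in; it is judged then, once.
The state is a dict: "time": time; "q": joint angles; "dq": joint speeds; "tau": joint torques, N m; "eef_pos": TCP position; "orientation": TCP orientation; "ft_force": force on the tool from outside, world axes, zero at the start; "torque": the same for the moment, N m; "grip_width": finger opening in m; "finger_force": force on a finger pad.
Only numpy, scipy, OpenCV 4.12 (cv2) and the standard library are available. Lean on these libraries where they do the work, as an engineer would, in place of code of your own. Each camera call takes 0.05 s, during which the arm holds its last target. There are 200 camera calls.

## Task

Put the breakfast hotplate away: the sugar canister has been left standing in the tiled recess where the hotplate belongs, so lift it out and stand it gently, upright, on the round cork mat. Then creep the heavy hotplate back until both its rear corners are fully home against the back of the recess, nudging its two near corner pads, left and right, in turn with the fingertips, several small nudges, letting it swing no more than about 20 degrees off square and never pressing on the control panel or its knob. The hotplate must not touch the canister or be tipped up, and the kettle, the rice bowl and the chopsticks stay where they are.

Things in the scene. Friction and masses are not known exactly. Their poses are not given: they have to be found in the camera images.
- recess: Fixed low tiled wall, 78 mm high, 920 mm long, at the ledge's far side, with a recess in the middle of its face, open to the robot and above, 250 mm wide, 85 mm deep. Origin: foot of the recess's back face, mid-width; x points into the wall, away from the robot, y left along it: the recess spans x -0.085 to 0, y -0.125 to 0.125. Sill dressing stands over 300 mm from its middle.
- hotplate: Electric hotplate: metal box 160 mm deep (x), 190 wide (y), top at 54 mm, dark iron plate on it to 68 mm; about 1.7 kg, too wide to grip; rubber feet at x +-45, y +-45 mm. Origin: under its centre at ledge level; x to its rear (away from the robot), y left, z up. Rear face x = 0.080. A push of 4 to 20 N on one near corner swings it; the other near corner stays or follows up to a quarter as far.
- panel: Black control panel in the middle of the hotplate's front, 110 mm wide (hotplate y +-55 mm), 10 to 52 mm above the ledge, its face at hotplate x = -0.094, with a round knob 34 mm across reaching to x = -0.110. Delicate, not to be pressed. Frame as the hotplate's.
- pad_left: Rubber corner pad on the left end (seen from the robot, +y) of the hotplate's front, 32 mm wide, 8 to 54 mm above the ledge. Origin: its centre, at hotplate (-0.083, 0.079, 0.031); flat pushing face at hotplate x = -0.087. Fingertips do not slip on it when pushing within about 15 degrees of square to it, so a slanted push also shifts the near edge sideways. Axes as the hotplate's.
- pad_right: The same corner pad at the right (-y) end: centre at hotplate (-0.083, -0.079, 0.031), pushing face at hotplate x = -0.087.
- rear_left (a point): Rear left corner of the hotplate, at hotplate (0.080, 0.095, 0.031).
- rear_right (a point): Rear right corner of the hotplate, at hotplate (0.080, -0.095, 0.031).
- canister: Round frosted-glass sugar canister, 62 mm across, 130 mm tall with its flat birch lid (lid from 118 mm up, fixed on, same width), about 0.4 kg. Starts upright in or just before the recess, behind the hotplate. Origin: centre of its underside.
- mat: Round cork mat, 112 mm across and 4 mm thick, stuck to the ledge to the left or right of the hotplate. Origin: centre of its underside.
- kettle: Aluminium electric kettle on a black base, 152 mm across, 178 mm high, with spout and handle 100 mm from its axis; stands loose on the other side of the hotplate from the mat. Leave alone. Origin: centre of its underside.
- bowl: Blue melamine rice bowl, 116 mm across, 56 mm high, loose, out to one side. Leave alone. Origin: centre of its underside.
- chopsticks: Pair of steel chopsticks, 224 mm long, lying on a small white ceramic rest, under 20 mm high, loose, out to the other side. Leave alone. Origin: on the ledge, midway along them; they lie along its x.

How it is judged:
On the way, in this order (a step that is already met when the one before it is completed fails the run):
1. the canister stands upright on the cork mat, let go (horizontal distance between canister and mat below 0.03 m and height (world z) of canister below 0.008 m and angle between canister's own z axis and vertical below 0.1 rad and contact force between the fingers and canister below 0.1 N), for 0.2 s.
2. the left near corner pad is pushed with the fingers (contact force between the fingers and pad_left above 1 N), for 0.1 s.
3. then the right near corner pad is pushed with the fingers (a push on it before the left one's first does no harm) (contact force between the fingers and pad_right above 1 N), for 0.1 s.
At the end, for the whole second after the job is handed in: Both rear corners of the hotplate are within 9 mm of the back face of the recess, between its cheeks, the hotplate flat and at rest; the canister stands upright and at rest on the cork mat, its centre within 30 mm of the mat's; the kettle, bowl and chopsticks are where they were (within 15 mm) (x of each of rear_left, rear_right in the frame of recess above -0.009 m and y of rear_left in the frame of recess below 0.128 m and y of rear_right in the frame of recess above -0.128 m and angle between hotplate's own z axis and vertical below 0.03 rad and linear speed of each of hotplate, canister below 0.01 m/s and horizontal distance between canister and mat below 0.03 m and height (world z) of canister between 0.001 and 0.008 m and angle between canister's own z axis and vertical below 0.1 rad); the robot touches nothing.
It fails at once if the hotplate slews more than about 20 degrees from square with the recess, or is tipped up (angle between the x axis of hotplate and the x axis of recess, either way round above 0.37 rad or angle between hotplate's own z axis and vertical above 0.08 rad).
It fails at once if the control panel or its knob is pressed (contact force between any of the fingers, the arm and panel above 3 N).
It fails at once if the hotplate is pushed against the canister (contact force between hotplate and canister above 1 N).
It fails at once if the canister is let go in the air, banged down or tipped over (contact force between canister and mat above 45 N or angle between canister's own z axis and vertical above 0.6 rad or (height (world z) of canister above 0.012 m and contact force between the fingers and canister below 0.1 N and linear speed of canister above 0.25 m/s)).
It fails at once if the kettle, the bowl or the chopsticks are moved (distance of any of kettle, bowl, chopsticks from where it was at the start of the episode above 0.015 m).
It also fails if it takes over 70 s, if anything falls off the work surface, if the arm or the gripper's body presses on something with over 40 N, if the wrist force passes 120 N, or if a joint passes its speed limit or range.

## Working session

There is one attempt and no reset: what is moved stays moved. The work goes in short steps, Python scripts to look and compute and a tool call to move; the robot and the scene stay as the last step left them, time stands still between calls to the robot, and variables do not carry over. Pictures are saved under pics/ and viewed, at most 10 in all, crops included, and the job is handed in when it is done.

Besides the shell and the picture viewer there is one more tool, called after "Call:" by a JSON object that holds its "name" and its "arguments", one argument or row to a line. play_rows: Moves the arm, as the interface text tells. Scaled input: -1 to 1 covers 0.15 m each way for a shift and pi/4 rad each way for a turn. Its arguments: {"type":"object","properties":{"increments":{"type":"array"}},"required":["increments"]}

```bash
mkdir -p pics; ls; cat > h.py <<'E'
import numpy as np,cv2
from scipy.spatial.transform import Rotation as R
from rig import readout,read_camera,arm
def pose():
    s=readout.state(); return np.array(s['eef_pos']),R.from_quat(s['orientation']).as_matrix()
def cam(n):
    p,M=pose(); c=read_camera(n)
    if n=='wrist':
        T=np.array(c['mount']); c['o']=p+M@T[:3,3]; c['R']=M@T[:3,:3]
    else:
        c['o']=np.array(c['origin']); a=np.array(c['attitude']); c['R']=R.from_quat(a).as_matrix() if a.size==4 else a.reshape(3,3)
    c['K']=np.array([[c['fx'],0,c['cx']],[0,c['fy'],c['cy']],[0,0,1.]]); c['d']=np.array(c['distortion'],float)
    return c
def rays(c,px):
    u=cv2.undistortPoints(np.array(px,float).reshape(-1,1,2),c['K'],c['d']).reshape(-1,2)
    return np.c_[u[:,0],-u[:,1],-np.ones(len(u))]@c['R'].T
def onz(c,px,z):
    r=rays(c,px); return c['o']+r*((z-c['o'][2])/r[:,2])[:,None]
def proj(c,P):
    q=(np.array(P,float).reshape(-1,3)-c['o'])@c['R']; q=q*[1,-1,-1]
    return cv2.projectPoints(q,np.zeros(3),np.zeros(3),c['K'],c['d'])[0].reshape(-1,2)
E
python3 - <<'E'
from h import *
import pickle
for n in ['scene','side','wrist']:
    c=cam(n); cv2.imwrite(f'pics/{n}0.png',c['image']); pickle.dump(c,open(n+'0.pkl','wb'))
    print(n,c['o'],-c['R'][:,2],c['fx'],c['d'])
s=readout.state();print(s['time'],s['eef_pos'],s['orientation'],s['grip_width'])
print(pose()[1])
E
```

```text
pics
scene [ 1.09271012 -0.57063165  0.82642788] [-0.45552557  0.54673972 -0.70254689] 392.35583611358595 [-0.01606373  0.          0.          0.          0.        ]
side [0.47262064 0.912618   0.72167171] [ 0.09819744 -0.78857667 -0.60704538] 420.854192747397 [0.00368325 0.         0.         0.         0.        ]
wrist [0.12900431 0.54116984 0.37214686] [ 0.30379023 -0.12591201 -0.94438216] 349.93796254442213 [-0.0358101  0.         0.         0.         0.       ]
0.15 [0.20520985 0.50966829 0.23044056] [ 1.90182169e-01  9.81748366e-01 -9.33642063e-04 -1.31165026e-04] 0.08539918602369938
[[-9.27661450e-01  3.73421823e-01 -6.12666245e-04]
 [ 3.73422313e-01  9.27659741e-01 -1.78331264e-03]
 [-9.75820469e-05 -1.88309364e-03 -9.99998222e-01]]
```

View pics/scene0.png

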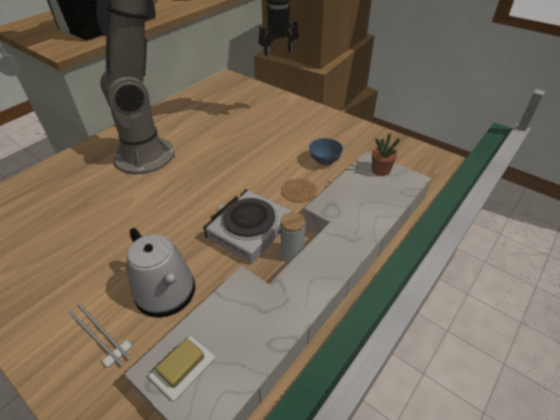

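View pics/side0.png

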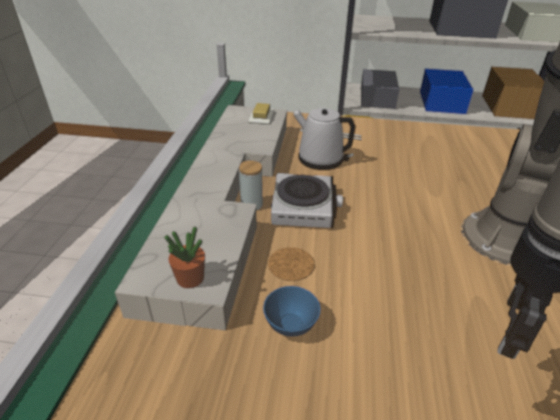

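The scene view shows the canister lid at (293,222), mat at (299,190), hotplate at about (250,220) and kettle at (158,270). In the side view the lid is at (251,168), mat (292,263) and bowl (292,310). I'll enlarge both around the hotplate.

```bash
python3 - <<'E'
import pickle
from h import *
S=pickle.load(open('scene0.pkl','rb'));D=pickle.load(open('side0.pkl','rb'))
a=cv2.resize(S['image'][165:315,190:350],None,fx=4,fy=4,interpolation=cv2.INTER_CUBIC)[:600]
cv2.imwrite('pics/a.png',a)
b=cv2.resize(D['image'][130:280,180:360],None,fx=4,fy=4,interpolation=cv2.INTER_CUBIC)
cv2.imwrite('pics/b.png',b)
for c,roi,z,nm in[(S,(275,208,312,236),.13,'lid'),(D,(232,155,270,176),.13,'lid'),(S,(275,175,322,203),.004,'mat'),(D,(262,242,320,284),.004,'mat')]:
    x0,y0,x1,y1=roi; hsv=cv2.cvtColor(c['image'],cv2.COLOR_BGR2HSV)[y0:y1,x0:x1]
    print(nm,hsv[(y1-y0)//2,(x1-x0)//2],hsv[2,2],hsv[-3,-3])
E
```

```text
lid [ 17 116 128] [ 10  10 146] [15 96 96]
lid [ 17 114 146] [ 19  17 166] [ 21  32 129]
mat [ 15 121 131] [ 16 103 143] [ 16  24 141]
mat [ 16 134 150] [ 17 104 108] [ 17 113 170]
```

View pics/a.png

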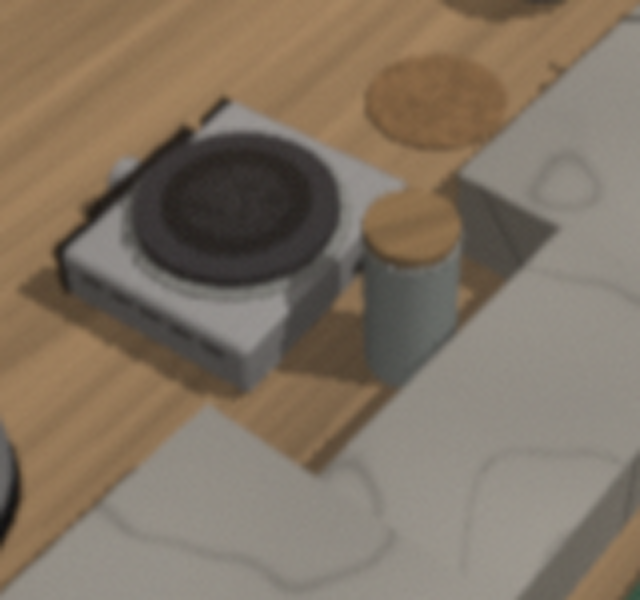

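View pics/b.png

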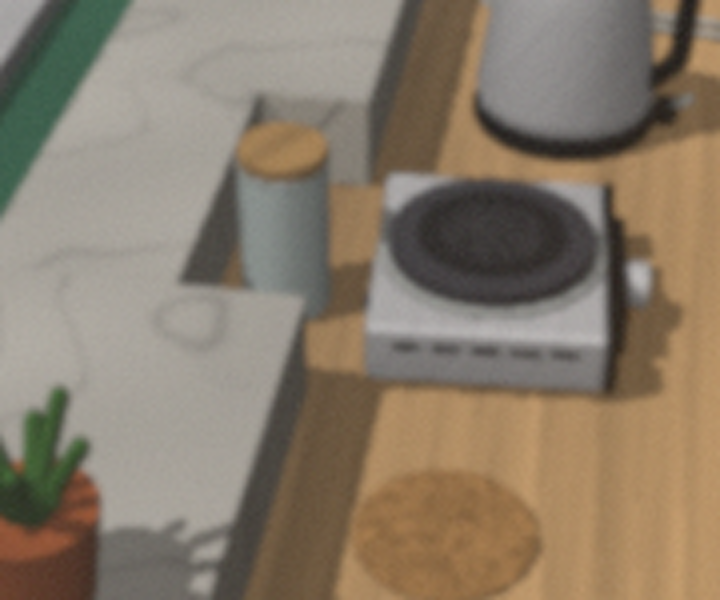

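```bash
python3 - <<'E'
import pickle
from h import *
S=pickle.load(open('scene0.pkl','rb'));D=pickle.load(open('side0.pkl','rb'))
A=lambda l:(np.array(l,float)-1.5)/4+[190,165]
B=lambda l:(np.array(l,float)-1.5)/4+[180,130]
np.set_printoptions(precision=4,suppress=True)
def sh(n,a,b,z):
    p=onz(S,A(a),z);q=onz(D,B(b),z);print(n);print(np.c_[p[:,:2],q[:,:2]]);return p,q
sh('lid',[(412,222)],[(283,149)],.13)
sh('mat',[(436.5,101)],[(446,535)],.004)
sh('matx',[(365,101),(508,101)],[(446,469),(446,601)],.004)
sh('hot RL RR FR FL',[(405,183),(243,358),(65,248),(228,100)],[(368,328),(388,175),(606,183),(606,335)],.054)
r=sh('rec LM LB RB RM',[(460,177),(557,228),(315,470),(210,405)],[(305,297),(180,283),(258,93),(372,103)],.078)
E
```

```text
lid
[[ 0.6842 -0.031   0.6823 -0.0247]]
mat
[[0.5444 0.1843 0.5424 0.1903]]
matx
[[0.4997 0.1497 0.5497 0.1323]
 [0.589  0.2189 0.5357 0.2435]]
hot RL RR FR FL
[[ 0.6125  0.0552  0.611   0.061 ]
 [ 0.6284 -0.133   0.6262 -0.1226]
 [ 0.4691 -0.1363  0.467  -0.1386]
 [ 0.4543  0.0442  0.4579  0.0433]]
rec LM LB RB RM
[[ 0.6535  0.0635  0.651   0.0662]
 [ 0.7326  0.0638  0.7332  0.0645]
 [ 0.7309 -0.1828  0.7357 -0.183 ]
 [ 0.6514 -0.1857  0.6479 -0.183 ]]
```

The hotplate is at about (0.541,-0.041) with yaw +5°. The recess back is at x≈0.733 with mid y≈-0.060, the canister at (0.683,-0.028) and the mat at (0.543,0.187). Both views agree, and the sizes match. Next I'll square the tool and move above the canister.

Call:
{"name": "play_rows", "arguments": {
  "increments": [0,0,0,-0.163,0,0,0,0,-0.163,0,0,0,0,-0.162,0,-0.2,-0.224,0,0,0,-0.2,-0.224,0,0,0,-0.2,-0.224,0,0,0,-0.2,-0.224,0,0,0,-0.2,-0.224,0,0,0,-0.2,-0.224,0,0,0,-0.2,-0.224,0,0,0,-0.2,-0.224,0,0,0,-0.2,-0.224,0,0,0,-0.2,-0.224,0,0,0,-0.2,-0.224,0,0,0,-0.2,-0.224,0,0,0,-0.2,-0.224,0,0,0,-0.2,-0.224,0,0,0,-0.2,-0.224,0,0,0,-0.19,-0.224,0,0,0,0,0,0,0,0]
}}

```text
time: 2.65
eef_pos: [0.6847, -0.0327, 0.2293]
orientation: [0.003, 1.0, -0.002, -0.001]
ft_force: [-0.0, -0.1, -0.8]
grip_width: 0.0853
finger_force: 0.0
```

```bash
python3 - <<'E'
import pickle
from h import *
c=cam('wrist');pickle.dump(c,open('wrist1.pkl','wb'));cv2.imwrite('pics/w1.png',c['image']);print(pose())
for P in [(0.683,-0.028,.13),(0.543,.187,.004),(.62,.058,.054),(.733,.065,.078)]: print(proj(c,P))
E
```

```text
(array([ 0.68410372, -0.02942734,  0.22978846]), array([[-0.99999296,  0.00298655, -0.00227384],
       [ 0.00298904,  0.99999494, -0.00109133],
       [ 0.00227057, -0.00109812, -0.99999682]]))
[[294.06648876 206.31928405]]
[[516.10602533  24.62025073]]
[[390.62025653 110.11778146]]
[[394.81574724 239.55247569]]
```

View pics/w1.png

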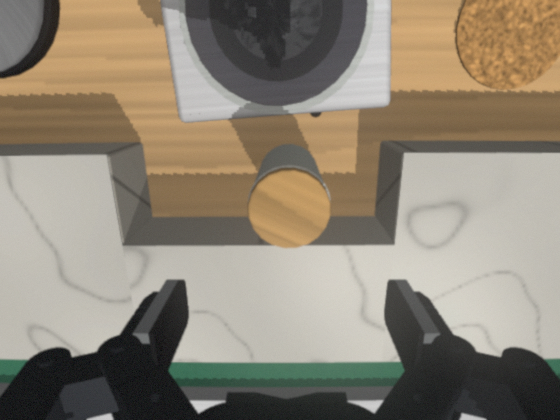

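The wrist view shows the lid at (289.5,208), the hotplate's rear corners at (390,104) and (183,121), the recess back's top corners at (394,244) and (123,244), and the mat at upper right.

```bash
python3 - <<'E'
import pickle
from h import *
c=pickle.load(open('wrist1.pkl','rb'))
print(onz(c,[(289.5,207.5)],.13),onz(c,[(390,104),(183,121)],.054),onz(c,[(394,244),(123,244),(404,153),(110,155)],.078))
E
```

```text
[[ 0.68388241 -0.03132284  0.13      ]] [[ 0.6148284   0.05702976  0.054     ]
 [ 0.62781728 -0.12520283  0.054     ]] [[ 0.73745377  0.06466894  0.078     ]
 [ 0.73604148 -0.18582362  0.078     ]
 [ 0.65363907  0.06546049  0.078     ]
 [ 0.65315936 -0.18372816  0.078     ]]
```

Call:
{"name": "play_rows", "arguments": {
  "increments": [0,-0.01,0.13,0,0,0,0,0.13,0,0,0,0,0.13,0,0,0,0,0.13,0,0,0,0,0.13,0,0,0,0,0.13,0,0,0,0,0.13,0,0,0,0,0.11,0,0,0,0,0,0,0,0,0,0,0,1,0,0,0,0,1,0,0,0,0,1,0,0,0,0,1,0,0,0,0,1,0,0,0,0,1,0,0,0,0,1]
}}

```text
time: 4.7
eef_pos: [0.6853, -0.0296, 0.0801]
orientation: [0.0, 1.0, -0.001, 0.002]
ft_force: [-0.1, -2.1, 5.3]
grip_width: 0.0609
finger_force: 65.8
```

Call:
{"name": "play_rows", "arguments": {
  "increments": [0,0,-0.06,0,1,0,0,-0.13,0,1,0,0,-0.13,0,1,0,0,-0.13,0,1,0,0,-0.13,0,1,0,0,-0.13,0,1,0.094,0.145,0,0,1,0.094,0.145,0,0,1,0.094,0.145,0,0,1,0.094,0.145,0,0,1,0.094,0.145,0,0,1,0.094,0.145,0,0,1,0.094,0.145,0,0,1,0.094,0.145,0,0,1,0.094,0.145,0,0,1,0.094,0.145,0,0,1,0,0,0,0,1,0,0,0,0,1]
}}

```text
time: 6.95
eef_pos: [0.5424, 0.1882, 0.1837]
orientation: [-0.0, 1.0, -0.001, -0.001]
ft_force: [-0.5, -1.3, -5.7]
grip_width: 0.0607
finger_force: 66.6
```

```bash
python3 - <<'E'
from h import *
c=cam('side');p,M=pose();print(p,readout.state()['ft_force'])
u=proj(c,[p[0],p[1],.004])[0];print(u)
im=np.hstack([cv2.resize(c['image'][180:320,220:360],None,fx=2.7,fy=2.7)]+[cv2.resize(cam(n)['image'],(500,378)) for n in['wrist']])[:, :800]
cv2.imwrite('pics/p.png',im)
E
```

```text
[0.54296724 0.18741711 0.18401239] [ 0.64607383  0.22433246 -5.1476036 ]
[291.02612287 262.50808487]
```

View pics/p.png

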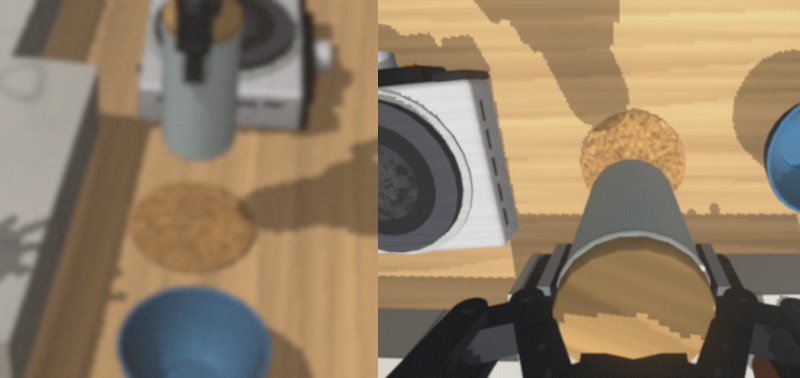

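The canister hangs centred over the mat, which sits at side pixel (291,263) as predicted. I'll lower it gently.

Call:
{"name": "play_rows", "arguments": {
  "increments": [0,0,0.11,0,1,0,0,0.11,0,1,0,0,0.11,0,1,0,0,0.11,0,1,0,0,0.11,0,1,0,0,0.03,0,1,0,0,0.02,0,1,0,0,0.015,0,1,0,0,0.015,0,1,0,0,0.01,0,1,0,0,0,0,1,0,0,0,0,1]
}}

```text
time: 8.55
eef_pos: [0.5432, 0.1889, 0.0889]
orientation: [-0.0, 1.0, 0.0, 0.0]
ft_force: [0.8, 0.3, -6.3]
grip_width: 0.0614
finger_force: 66.7
```

Call:
{"name": "play_rows", "arguments": {
  "increments": [0,0,0.01,0,1,0,0,0.01,0,1,0,0,0.01,0,1,0,0,0,0,1,0,0,0,0,1]
}}

```text
time: 9.18
eef_pos: [0.5431, 0.1888, 0.0842]
orientation: [-0.0, 1.0, -0.0, -0.0]
ft_force: [-0.4, -0.8, -5.0]
grip_width: 0.0607
finger_force: 66.7
```

Call:
{"name": "play_rows", "arguments": {
  "increments": [0,0,0.007,0,1,0,0,0,0,1,0,0,0,0,1]
}}

```text
time: 9.55
eef_pos: [0.5434, 0.1888, 0.0841]
orientation: [-0.0, 1.0, 0.0, 0.0]
ft_force: [-1.9, -0.2, 1.5]
grip_width: 0.0605
finger_force: 67.1
```

Force shows contact, so I'll release and rise.

Call:
{"name": "play_rows", "arguments": {
  "increments": [0,0,0,0,0.5,0,0,0,0,0,0,0,0,0,0,0,0,0,0,0,0,0,0,0,0,0,0,0,0,0,0,0,-0.05,0,0,0,0,-0.15,0,0,0,0,-0.2,0,0,0,0,-0.2,0,0,0,0,-0.25,0,0,0,0,0,0,0]
}}

```text
time: 11.05
eef_pos: [0.5457, 0.1894, 0.2151]
orientation: [-0.0, 1.0, 0.002, 0.004]
ft_force: [0.9, -0.4, -0.3]
grip_width: 0.0851
finger_force: 0.0
```

```bash
python3 - <<'E'
from h import *
import pickle
c=cam('side');pickle.dump(c,open('side2.pkl','wb'));print(pose()[0])
w=cam('wrist');pickle.dump(w,open('wrist2.pkl','wb'))
im=np.hstack([cv2.resize(c['image'][100:320,180:380],(400,440)),cv2.resize(w['image'],(400,300)).copy() if 0 else cv2.copyMakeBorder(cv2.resize(w['image'],(400,300)),0,140,0,0,0)])
cv2.imwrite('pics/q.png',im)
print(proj(c,[(0.5435,.187,.13),(.5435,.187,.004)]))
E
```

```text
[0.54421414 0.18903402 0.21283044]
[[292.45445411 221.80135287]
 [290.82858502 262.36252874]]
```

View pics/q.png

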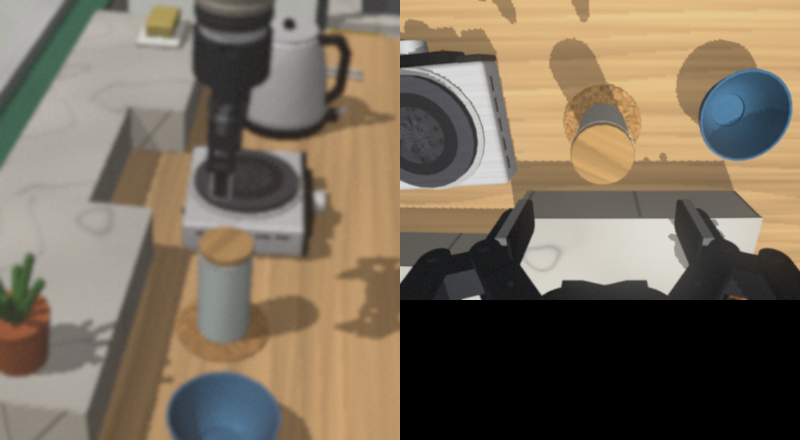

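The canister is upright and centred on the mat, with the lid at side pixel ≈(293,222) as predicted. Next I'll close the fingers and move in front of the left pad, whose face is at about (0.448,0.031).

Call:
{"name": "play_rows", "arguments": {
  "increments": [0.12,-0.132,0,0,1,0.12,-0.132,0,0,1,0.12,-0.132,0,0,1,0.12,-0.132,0,0,1,0.12,-0.132,0,0,1,0.12,-0.132,0,0,1,0.12,-0.132,0,0,1,0.12,-0.132,0,0,1,0,0,0.16,0,1,0,0,0.16,0,1,0,0,0.16,0,1,0,0,0.16,0,1,0,0,0.16,0,1,0,0,0.16,0,1,0,0,0.16,0,1,0,0,0.15,0,1,0,0,0,0,1,0,0,0,0,1]
}}

```text
time: 13.4
eef_pos: [0.3991, 0.0302, 0.0204]
orientation: [-0.0, 1.0, -0.0, -0.0]
ft_force: [-0.4, 0.0, 0.8]
grip_width: 0.0002
finger_force: 0.0
```

```bash
python3 - <<'E'
from h import *
import pickle
s=readout.state();print(s['eef_pos'],s['grip_width'],s['ft_force'])
w=cam('wrist');d=cam('side');cv2.imwrite('pics/r.png',np.hstack([cv2.resize(w['image'],(440,330)),cv2.resize(d['image'][110:275,210:390],(360,330))]))
pickle.dump(w,open('wrist3.pkl','wb'))
S=pickle.load(open('scene0.pkl','rb'));print('kettle lid top',onz(S,[(149,247)],.175))
print('padL',proj(w,(.448,.031,.054)),proj(w,(.541-.087,-.041-.007,.054)))
E
```

```text
[0.39905478 0.03024859 0.02036795] 0.0002295338351368269 [-0.35486467  0.00689108  0.78679942]
kettle lid top [[ 0.51294571 -0.32391056  0.175     ]]
padL [[289.38037047 420.44768686]] [[106.41491359 428.43508834]]
```

View pics/r.png

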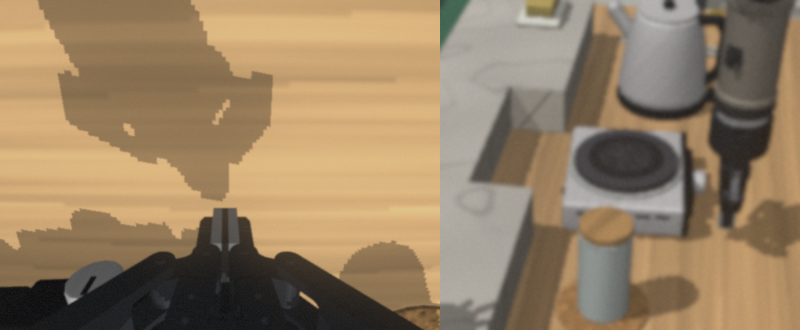

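Call:
{"name": "play_rows", "arguments": {
  "increments": [-0.04,0,0,0,1,-0.04,0,0,0,1,-0.04,0,0,0,1,-0.04,0,0,0,1,-0.04,0,0,0,1,-0.02,0,0,0,1,-0.02,0,0,0,1,-0.02,0,0,0,1,-0.02,0,0,0,1,-0.02,0,0,0,1,-0.02,0,0,0,1,0,0,0,0,1]
}}

```text
time: 15.0
eef_pos: [0.4403, 0.0317, 0.0188]
orientation: [-0.001, 1.0, 0.001, -0.007]
ft_force: [-9.9, 2.5, 5.7]
grip_width: 0.0001
finger_force: 5.0
```

```bash
cat > t.py <<'E'
from h import *
import sys
# hotplate box top (z .054): white-ish mask corners in side view; report rear edge via box corner fit
s=readout.state();print('t',s['time'],np.round(s['eef_pos'],4),np.round(s['ft_force'],1))
np.set_printoptions(precision=4,suppress=True)
for n in ['scene','side']:
    c=cam(n); hsv=cv2.cvtColor(c['image'],cv2.COLOR_BGR2HSV)
    H,W=hsv.shape[:2]
    # iron plate: dark disc, centre at z .068
    m=((hsv[...,2]<95)&(hsv[...,1]<90)).astype(np.uint8)
    P=np.array(eval(sys.argv[1])+[.068]); u=proj(c,P)[0]
    X,Y=np.meshgrid(range(W),range(H)); m&=((abs(X-u[0])<40)&(abs(Y-u[1])<30)).astype(np.uint8)
    m=cv2.morphologyEx(m,cv2.MORPH_OPEN,np.ones((5,5)))
    k=max(cv2.findContours(m,0,2)[0],key=cv2.contourArea); e=cv2.fitEllipse(cv2.convexHull(k))
    print(n,'plate',onz(c,[e[0]],.068)[0,:2],e[1],'exp',u,e[0])
    cv2.imwrite(f'pics/t_{n}.png',cv2.resize(c['image'][int(u[1])-40:int(u[1])+40,int(u[0])-50:int(u[0])+50],(400,320),interpolation=cv2.INTER_CUBIC))
    print(int(u[0])-50,int(u[1])-40)
cv2.imwrite('pics/t.png',np.hstack([cv2.imread('pics/t_scene.png'),cv2.imread('pics/t_side.png')]))
E
python3 t.py '[.55,-.045]'
```

```text
t 15.0 [0.4403 0.0317 0.0188] [-9.9  2.5  5.7]
scene plate [ 0.5402 -0.0491] (39.969120025634766, 56.84208679199219) exp [250.1726 217.1719] (246.4733428955078, 216.44297790527344)
200 177
side plate [ 0.5405 -0.0276] (30.871206283569336, 51.66736602783203) exp [299.7113 186.5715] (302.4967346191406, 190.4543914794922)
249 146
```

View pics/t.png

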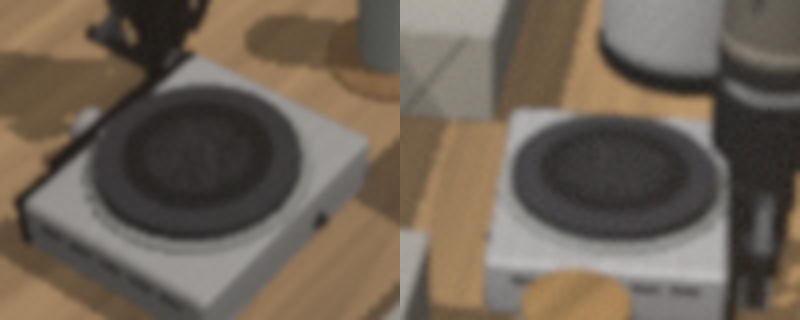

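Contact with the left pad is made at about 10 N, and the panel is clear. I'll continue the left push.

Call:
{"name": "play_rows", "arguments": {
  "increments": [-0.02,0,0,0,1,-0.02,0,0,0,1,-0.02,0,0,0,1,-0.02,0,0,0,1,-0.02,0,0,0,1,-0.02,0,0,0,1,-0.02,0,0,0,1,-0.02,0,0,0,1,-0.02,0,0,0,1,-0.02,0,0,0,1,0,0,0,0,1]
}}

```text
time: 16.48
eef_pos: [0.4707, 0.0342, 0.0185]
orientation: [-0.002, 1.0, 0.002, -0.007]
ft_force: [-8.0, 5.5, 3.9]
grip_width: 0.0004
finger_force: 4.6
```

```bash
cat > t2.py <<'E'
from h import *
np.set_printoptions(precision=4,suppress=True)
s=readout.state();print('t',s['time'],np.round(s['eef_pos'],4),np.round(s['ft_force'],1))
# rectify top plane z=.054 from the scene and side views (1 mm/px), mask light grey metal, fit rectangle
for n in ['scene','side']:
    c=cam(n); xs=np.arange(.40,.78,.001); ys=np.arange(-.24,.14,.001)
    X,Y=np.meshgrid(xs,ys); u=proj(c,np.c_[X.ravel(),Y.ravel(),np.full(X.size,.054)]).astype(np.float32).reshape(X.shape+(2,))
    im=cv2.remap(c['image'],u[...,0],u[...,1],cv2.INTER_LINEAR); hsv=cv2.cvtColor(im,cv2.COLOR_BGR2HSV)
    np.save(f'rect_{n}.npy',im)
    m=((hsv[...,1]<45)&(hsv[...,2]>100)).astype(np.uint8); m[:,xs>.654]=0
    m=cv2.morphologyEx(m,cv2.MORPH_OPEN,np.ones((5,5)))
    k=max(cv2.findContours(m,0,2)[0],key=cv2.contourArea)
    r=cv2.minAreaRect(k); b=cv2.boxPoints(r)*.001+[.40,-.24]; print(n,r[1],r[2]);print(b)
E
python3 t2.py
```

```text
t 16.475 [0.4707 0.0342 0.0185] [-8.   5.5  3.9]
scene (195.68505859375, 179.07675170898438) 85.30713653564453
[[ 0.4745 -0.1477]
 [ 0.653  -0.1623]
 [ 0.669   0.0327]
 [ 0.4905  0.0474]]
side (155.1370391845703, 159.8472442626953) 85.00625610351562
[[ 0.4798 -0.0524]
 [ 0.639  -0.0664]
 [ 0.6525  0.0882]
 [ 0.4933  0.1021]]
```

Call:
{"name": "play_rows", "arguments": {
  "increments": [0.138,0,0,0,1,0.138,0,0,0,1,0.138,0,0,0,1,0,0,0,0,1,0,-0.208,0,0,1,0,-0.208,0,0,1,0,-0.208,0,0,1,0,-0.208,0,0,1,0,-0.208,0,0,1,0,0,0,0,1,-0.05,0,0,0,1,-0.05,0,0,0,1,-0.05,0,0,0,1,-0.05,0,0,0,1]
}}

```text
time: 18.32
eef_pos: [0.446, -0.125, 0.0202]
orientation: [-0.001, 1.0, 0.0, 0.0]
ft_force: [0.1, 0.6, 0.2]
grip_width: -0.0002
finger_force: 0.0
```

Call:
{"name": "play_rows", "arguments": {
  "increments": [-0.02,0,0,0,1,-0.02,0,0,0,1,-0.02,0,0,0,1,-0.02,0,0,0,1,-0.02,0,0,0,1]
}}

```text
time: 18.95
eef_pos: [0.4557, -0.1256, 0.0195]
orientation: [0.0, 1.0, 0.001, -0.005]
ft_force: [-10.3, 0.1, 6.5]
grip_width: 0.0001
finger_force: 5.1
```

Call:
{"name": "play_rows", "arguments": {
  "increments": [-0.02,0,0,0,1,-0.02,0,0,0,1,-0.02,0,0,0,1,-0.02,0,0,0,1,-0.02,0,0,0,1,-0.02,0,0,0,1,-0.02,0,0,0,1]
}}

```text
time: 19.82
eef_pos: [0.4745, -0.1292, 0.0189]
orientation: [0.002, 1.0, -0.001, -0.006]
ft_force: [-9.9, -5.1, 3.2]
grip_width: 0.0
finger_force: 5.0
```

```bash
python3 t2.py
```

```text
t 19.825 [ 0.4745 -0.1292  0.0189] [-9.9 -5.1  3.2]
scene (189.0, 160.0) 90.0
[[ 0.493 -0.142]
 [ 0.653 -0.142]
 [ 0.653  0.047]
 [ 0.493  0.047]]
side (158.25204467773438, 280.16912841796875) 1.1306910514831543
[[ 0.4908  0.099 ]
 [ 0.4963 -0.1811]
 [ 0.6545 -0.178 ]
 [ 0.649   0.1021]]
```

The hotplate is nearly square now. Next is a left nudge.

Call:
{"name": "play_rows", "arguments": {
  "increments": [0.125,0,0,0,1,0.125,0,0,0,1,0.125,0,0,0,1,0,0,0,0,1,0,0.209,0,0,1,0,0.209,0,0,1,0,0.209,0,0,1,0,0.209,0,0,1,0,0.209,0,0,1,0,0,0,0,1,-0.075,0,0,0,1,-0.075,0,0,0,1,-0.075,0,0,0,1,-0.055,0,0,0,1]
}}

```text
time: 21.68
eef_pos: [0.4681, 0.0305, 0.0203]
orientation: [0.0, 1.0, -0.0, 0.0]
ft_force: [0.0, 0.6, 0.7]
grip_width: -0.0002
finger_force: 0.0
```

Call:
{"name": "play_rows", "arguments": {
  "increments": [-0.02,0,0,0,1,-0.02,0,0,0,1,-0.02,0,0,0,1,-0.02,0,0,0,1,-0.02,0,0,0,1,-0.02,0,0,0,1,-0.02,0,0,0,1,-0.02,0,0,0,1,-0.02,0,0,0,1,-0.02,0,0,0,1,-0.02,0,0,0,1,-0.02,0,0,0,1,-0.02,0,0,0,1,-0.02,0,0,0,1,-0.02,0,0,0,1,0,0,0,0,1]
}}

```text
time: 23.68
eef_pos: [0.5054, 0.0362, 0.0189]
orientation: [-0.002, 1.0, 0.003, -0.007]
ft_force: [-8.9, 7.3, 4.3]
grip_width: 0.0001
finger_force: 5.3
```

```bash
python3 t2.py
```

```text
t 23.675 [0.5054 0.0362 0.0189] [-8.9  7.3  4.3]
scene (71.09517669677734, 154.19619750976562) 85.5074234008789
[[ 0.4993 -0.1492]
 [ 0.653  -0.1613]
 [ 0.6585 -0.0904]
 [ 0.5048 -0.0784]]
side (108.43978881835938, 130.66078186035156) 88.09085083007812
[[ 0.5224 -0.0148]
 [ 0.653  -0.0191]
 [ 0.6566  0.0892]
 [ 0.526   0.0936]]
```

Call:
{"name": "play_rows", "arguments": {
  "increments": [0.16,0,0,0,1,0.16,0,0,0,1,0.16,0,0,0,1,0,0,0,0,1,0,-0.207,0,0,1,0,-0.207,0,0,1,0,-0.207,0,0,1,0,-0.207,0,0,1,0,-0.207,0,0,1,0,0,0,0,1,-0.075,0,0,0,1,-0.075,0,0,0,1,-0.075,0,0,0,1]
}}

```text
time: 25.4
eef_pos: [0.4753, -0.1229, 0.0203]
orientation: [-0.002, 1.0, 0.0, 0.0]
ft_force: [0.0, 0.3, -0.3]
grip_width: -0.0
finger_force: 0.0
```

Call:
{"name": "play_rows", "arguments": {
  "increments": [-0.02,0,0,0,1,-0.02,0,0,0,1,-0.02,0,0,0,1,-0.02,0,0,0,1,-0.02,0,0,0,1,-0.02,0,0,0,1]
}}

```text
time: 26.15
eef_pos: [0.4843, -0.1262, 0.0191]
orientation: [0.001, 1.0, -0.0, -0.007]
ft_force: [-11.8, -4.2, 7.0]
grip_width: 0.0
finger_force: 5.7
```

Call:
{"name": "play_rows", "arguments": {
  "increments": [-0.02,0,0,0,1,-0.02,0,0,0,1,-0.02,0,0,0,1,-0.02,0,0,0,1,-0.02,0,0,0,1,-0.02,0,0,0,1,-0.02,0,0,0,1,-0.02,0,0,0,1,-0.02,0,0,0,1]
}}

```text
time: 27.28
eef_pos: [0.5118, -0.1283, 0.0188]
orientation: [0.002, 1.0, -0.001, -0.006]
ft_force: [-9.4, -4.6, 2.3]
grip_width: -0.0002
finger_force: 4.8
```

```bash
python3 t2.py
```

```text
t 27.275 [ 0.5118 -0.1283  0.0188] [-9.4 -4.6  2.3]
scene (119.99998474121094, 61.99999237060547) 0.0
[[ 0.533 -0.079]
 [ 0.533 -0.141]
 [ 0.653 -0.141]
 [ 0.653 -0.079]]
side (150.97030639648438, 108.81745147705078) 21.801406860351562
[[ 0.494   0.0626]
 [ 0.5344 -0.0384]
 [ 0.6746  0.0176]
 [ 0.6341  0.1187]]
```

Call:
{"name": "play_rows", "arguments": {
  "increments": [0.12,0,0,0,1,0.12,0,0,0,1,0.12,0,0,0,1,0,0,0,0,1,0,0.207,0,0,1,0,0.207,0,0,1,0,0.207,0,0,1,0,0.207,0,0,1,0,0.207,0,0,1,0,0,0,0,1,-0.087,0,0,0,1,-0.087,0,0,0,1,-0.087,0,0,0,1]
}}

```text
time: 29.0
eef_pos: [0.5055, 0.0298, 0.0204]
orientation: [0.001, 1.0, -0.0, 0.001]
ft_force: [-0.2, 0.1, -0.3]
grip_width: 0.0001
finger_force: 0.0
```

Call:
{"name": "play_rows", "arguments": {
  "increments": [-0.02,0,0,0,1,-0.02,0,0,0,1,-0.02,0,0,0,1,-0.02,0,0,0,1,-0.02,0,0,0,1,-0.02,0,0,0,1,-0.02,0,0,0,1,-0.02,0,0,0,1,-0.02,0,0,0,1,-0.02,0,0,0,1,-0.02,0,0,0,1,-0.02,0,0,0,1,-0.02,0,0,0,1]
}}

```text
time: 30.62
eef_pos: [0.5352, 0.0366, 0.019]
orientation: [-0.002, 1.0, 0.003, -0.008]
ft_force: [-12.2, 7.0, 8.8]
grip_width: -0.0003
finger_force: 6.6
```

Call:
{"name": "play_rows", "arguments": {
  "increments": [0.16,0,0,0,1,0.16,0,0,0,1,0.16,0,0,0,1,0,0,0,0,1,0,-0.207,0,0,1,0,-0.207,0,0,1,0,-0.207,0,0,1,0,-0.207,0,0,1,0,-0.207,0,0,1,0,0,0,0,1,-0.075,0,0,0,1,-0.075,0,0,0,1,-0.075,0,0,0,1]
}}

```text
time: 32.25
eef_pos: [0.5062, -0.1228, 0.0203]
orientation: [-0.001, 1.0, 0.0, 0.0]
ft_force: [0.4, 0.1, 0.7]
grip_width: 0.0002
finger_force: 0.0
```

Call:
{"name": "play_rows", "arguments": {
  "increments": [-0.02,0,0,0,1,-0.02,0,0,0,1,-0.02,0,0,0,1,-0.02,0,0,0,1,-0.02,0,0,0,1,-0.02,0,0,0,1,-0.02,0,0,0,1,-0.02,0,0,0,1,-0.02,0,0,0,1,-0.02,0,0,0,1,-0.02,0,0,0,1,-0.02,0,0,0,1,-0.02,0,0,0,1,-0.02,0,0,0,1,-0.02,0,0,0,1]
}}

```text
time: 34.12
eef_pos: [0.5429, -0.1289, 0.0189]
orientation: [0.002, 1.0, -0.002, -0.006]
ft_force: [-10.0, -5.6, 3.7]
grip_width: 0.0001
finger_force: 5.0
```

```bash
python3 t2.py
```

```text
t 34.125 [ 0.5429 -0.1289  0.0189] [-10.   -5.6   3.7]
scene (63.0, 90.0) 90.0
[[ 0.563 -0.14 ]
 [ 0.653 -0.14 ]
 [ 0.653 -0.077]
 [ 0.563 -0.077]]
side (143.0, 94.0) 90.0
[[ 0.559 -0.04 ]
 [ 0.653 -0.04 ]
 [ 0.653  0.103]
 [ 0.559  0.103]]
```

Call:
{"name": "play_rows", "arguments": {
  "increments": [0.11,0,0,0,1,0.11,0,0,0,1,0.11,0,0,0,1,0,0,0,0,1,0,0.207,0,0,1,0,0.207,0,0,1,0,0.207,0,0,1,0,0.207,0,0,1,0,0.207,0,0,1,0,0,0,0,1,-0.073,0,0,0,1,-0.073,0,0,0,1,-0.073,0,0,0,1]
}}

```text
time: 35.85
eef_pos: [0.5343, 0.0298, 0.0204]
orientation: [0.001, 1.0, -0.0, 0.0]
ft_force: [0.6, -0.1, -0.3]
grip_width: -0.0
finger_force: 0.0
```

Call:
{"name": "play_rows", "arguments": {
  "increments": [-0.02,0,0,0,1,-0.02,0,0,0,1,-0.02,0,0,0,1,-0.02,0,0,0,1,-0.02,0,0,0,1,-0.02,0,0,0,1,-0.02,0,0,0,1,-0.02,0,0,0,1,-0.02,0,0,0,1]
}}

```text
time: 36.98
eef_pos: [0.5521, 0.0355, 0.0191]
orientation: [-0.002, 1.0, 0.003, -0.008]
ft_force: [-13.6, 5.2, 9.8]
grip_width: 0.0001
finger_force: 6.8
```

Call:
{"name": "play_rows", "arguments": {
  "increments": [-0.015,0,0,0,1,-0.015,0,0,0,1,0,0,0,0,1]
}}

```text
time: 37.35
eef_pos: [0.5561, 0.036, 0.0189]
orientation: [-0.002, 1.0, 0.003, -0.009]
ft_force: [-14.2, 6.2, 9.5]
grip_width: -0.0004
finger_force: 7.1
```

Call:
{"name": "play_rows", "arguments": {
  "increments": [0.132,0,0,0,1,0.132,0,0,0,1,0.132,0,0,0,1,0,0,0,0,1,0,-0.207,0,0,1,0,-0.207,0,0,1,0,-0.207,0,0,1,0,-0.207,0,0,1,0,-0.207,0,0,1,0,0,0,0,1,-0.077,0,0,0,1,-0.077,0,0,0,1,-0.077,0,0,0,1]
}}

```text
time: 38.98
eef_pos: [0.5413, -0.1226, 0.0202]
orientation: [-0.002, 1.0, 0.0, 0.0]
ft_force: [1.0, -0.9, -1.3]
grip_width: -0.0002
finger_force: 0.0
```

Call:
{"name": "play_rows", "arguments": {
  "increments": [-0.02,0,0,0,1,-0.02,0,0,0,1,-0.02,0,0,0,1,-0.02,0,0,0,1,-0.02,0,0,0,1,-0.02,0,0,0,1,-0.02,0,0,0,1]
}}

```text
time: 39.85
eef_pos: [0.5538, -0.1281, 0.0195]
orientation: [0.002, 1.0, -0.001, -0.006]
ft_force: [-11.3, -5.3, 7.1]
grip_width: -0.0001
finger_force: 5.6
```

Call:
{"name": "play_rows", "arguments": {
  "increments": [-0.015,0,0,0,1,-0.015,0,0,0,1,-0.015,0,0,0,1,0,0,0,0,1]
}}

```text
time: 40.35
eef_pos: [0.557, -0.1288, 0.0193]
orientation: [0.002, 1.0, -0.001, -0.01]
ft_force: [-16.8, -4.9, 12.6]
grip_width: 0.0001
finger_force: 8.9
```

Call:
{"name": "play_rows", "arguments": {
  "increments": [-0.02,0,0,0,1,-0.02,0,0,0,1,0,0,0,0,1]
}}

```text
time: 40.72
eef_pos: [0.5567, -0.1287, 0.019]
orientation: [0.003, 1.0, 0.0, -0.016]
ft_force: [-27.6, -2.7, 22.9]
grip_width: -0.0001
finger_force: 14.8
```

The right side is home, with force rising and no motion. I'll confirm the left the same way.

Call:
{"name": "play_rows", "arguments": {
  "increments": [0.132,0,0,0,1,0.132,0,0,0,1,0.132,0,0,0,1,0,0,0,0,1,0,0.207,0,0,1,0,0.207,0,0,1,0,0.207,0,0,1,0,0.207,0,0,1,0,0.207,0,0,1,0,0,0,0,1,-0.077,0,0,0,1,-0.077,0,0,0,1,-0.077,0,0,0,1,-0.02,0,0,0,1,-0.02,0,0,0,1,-0.02,0,0,0,1,-0.02,0,0,0,1]
}}

```text
time: 42.85
eef_pos: [0.5561, 0.0312, 0.0196]
orientation: [-0.0, 1.0, 0.0, -0.005]
ft_force: [-10.1, -0.3, 7.0]
grip_width: 0.0
finger_force: 5.3
```

Call:
{"name": "play_rows", "arguments": {
  "increments": [-0.02,0,0,0,1,-0.02,0,0,0,1,-0.02,0,0,0,1,0,0,0,0,1]
}}

```text
time: 43.35
eef_pos: [0.5569, 0.0318, 0.0185]
orientation: [-0.0, 1.0, 0.001, -0.013]
ft_force: [-22.2, 0.8, 17.1]
grip_width: -0.0
finger_force: 11.1
```

Call:
{"name": "play_rows", "arguments": {
  "increments": [-0.02,0,0,0,1,0,0,0,0,1]
}}

```text
time: 43.6
eef_pos: [0.5567, 0.0318, 0.0181]
orientation: [-0.0, 1.0, 0.001, -0.017]
ft_force: [-27.6, 0.9, 19.8]
grip_width: -0.0003
finger_force: 13.8
```

Both corners are stiff at the same x. I'll back off, rise and look from above.

Call:
{"name": "play_rows", "arguments": {
  "increments": [0.132,0,0,0,1,0.132,0,0,0,1,0.132,0,0,0,1,0,0,0,0,1,0,0,-0.255,0,1,0,0,-0.255,0,1,0,0,-0.255,0,1,0,0,-0.255,0,1,0,0,-0.255,0,1,0,0,-0.255,0,1,-0.25,-0.15,0,0,1,-0.25,-0.15,0,0,1,-0.25,-0.15,0,0,1,-0.25,-0.15,0,0,1,0,0,0,0,1,0,0,0,0,1]
}}

```text
time: 45.6
eef_pos: [0.6634, -0.0584, 0.2495]
orientation: [-0.0, 1.0, 0.0, -0.0]
ft_force: [0.1, 0.7, 0.4]
grip_width: 0.0001
finger_force: 0.0
```

```bash
python3 - <<'E'
from h import *
w=cam('wrist');d=cam('side');print(pose()[0],readout.state()['ft_force'])
print(proj(w,[(.735,.065,.078),(.735,-.184,.078),(.735,.047,.054),(.735,-.143,.054)]))
cv2.imwrite('pics/z.png',np.hstack([cv2.resize(w['image'],(480,360)),cv2.resize(d['image'][110:320,210:390],(320,360))]))
E
```

```text
[ 0.66304201 -0.05757527  0.25041521] [ 0.38243781 -0.02083603 -0.07438756]
[[410.87272665 252.71973819]
 [160.7434846  252.97366505]
 [386.42314678 242.75121961]
 [206.84000398 242.97718401]]
```

View pics/z.png

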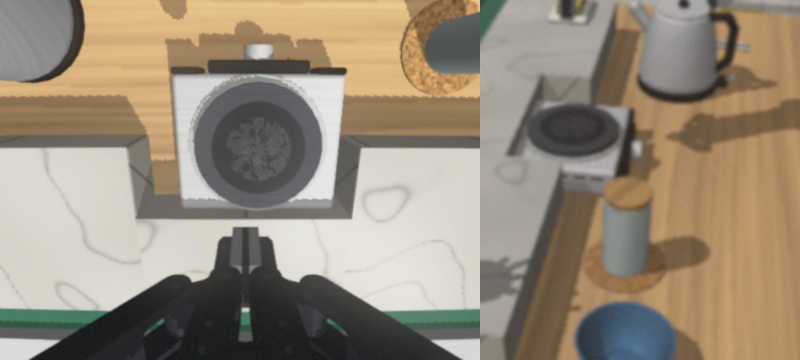

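The wrist view shows the hotplate square in the recess, its rear edge at row 208 (242 full size), which is where the back wall is predicted. The canister stands upright on the mat and the kettle and bowl look unmoved.

```bash
python3 -c "
from rig import arm
print(arm.sign_off())"
```

```text
the job is handed in; nothing more can be done
None
```

I stood the canister upright on the cork mat and nudged the hotplate back until both sides stopped against the back of the recess, then handed the job in at about 46 s; the sign-off gave no verdict.

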